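# Slide a bearing into its seat and close the keeper

## Task

With your fingertips, push the loose ball bearing across the face of the green housing plate until it drops into the round recess and lies flat on the bottom, then push the red-pinned keeper arm round over the bearing as far as its stop. Only push and press: never lift the bearing. Leave the toothed pinion on the plate, and everything else on the bench, where it is.

Things in the scene. Friction and masses are not known exactly. Their poses are not given: they have to be found in the camera images.
- housing: Green flat housing plate fixed on the bench, 124 (its x) x 230 (its y) x 24 mm high. Origin: centre of its underside, on the bench; x points away from the robot, y to the robot's left (turned by up to about 0.25 rad), z up. Its flat top face, 24 mm above the bench, carries the bearing and the pinion, one on the left and one on the right of the recess, in either order.
- seat (a point): Centre of the flat floor of the round recess (bare metal floor) in the plate: 55 mm diameter at the wall, 10 mm deep, 2 mm chamfer round its mouth; at x = +24, y = 0 mm of the housing, 14 mm above the bench. Axes as the housing.
- bearing: Loose plain grey ball bearing lying flat on the plate, 52 mm outside diameter, 15 mm high, about 0.14 kg. Origin: centre of its underside. Its centre starts about 66 to 82 mm to the left or right of the recess centre. Home in the recess it stands 5 mm above the plate's face.
- pinion: Loose grey toothed pinion with a hub, 56 mm diameter, 28 mm high, lying on the plate on the other side of the recess; it does not belong in the recess and must stay where it is. Origin: centre of its underside.
- keeper_pivot (a point): Where the keeper's upright pivot axis meets the plate's face: 62 mm from the recess centre, on the robot's side of it (x = -38, y = 0 mm of the housing). Under the keeper's hub a boss of 20 mm diameter rises from the face.
- keeper_pin (a point): Middle of the free length of the upright red pin near the end of the keeper arm, 25 mm above the plate's face; pin 9 mm diameter, its top 34 mm above the face, 42 mm from the pivot. The flat steel keeper arm below it is 14 mm wide, reaches 50 mm from the pivot, and lies 6.5 to 12.5 mm above the plate's face, so it passes 1.5 mm over a bearing that is home.
- keeper (a joint): Angle of the keeper about its upright pivot, rad. 0: closed against its stop, the arm pointing from the pivot to the recess centre (the housing's +x). It grows as the arm swings towards the housing's +y: the pin is at pivot + 42 mm * (cos, sin) in the housing's x, y. Starts open at about 1.45 to 1.70; limit 1.9. Light friction (about 2 N at the pin), stays where it is left.
- tape: Roll of black tape lying on the bench at the left, 66 mm diameter, 19 mm high. Leave alone. Origin: centre of its underside.
- spanner: Steel combination spanner lying on the bench at the left, 177 mm long, 39 mm wide, 8 mm high. Leave alone. Origin: under its middle.
- driver: Screwdriver with green handle lying on the bench at the right, 190 mm long, 25 mm thick. Leave alone. Origin: under its middle.
There are look-alikes about, which are no part of the job. What is shaped like the bearing but purple is not meant.

How it is judged:
On the way, in this order (a step that is already met when the one before it is completed fails the run):
1. the bearing lies flat on the floor of the recess while the keeper is still open (horizontal distance between bearing and seat below 0.0035 m and z of bearing in the frame of seat below 0.002 m and angle between bearing's own z axis and vertical below 0.06 rad and value of joint keeper above 0.8 rad), for 0.2 s.
2. the keeper is closed over the bearing (horizontal distance between bearing and seat below 0.0035 m and z of bearing in the frame of seat below 0.002 m and angle between bearing's own z axis and vertical below 0.06 rad and value of joint keeper below 0.15 rad), for 0.2 s.
At the end, for the whole second after the job is handed in: The bearing is at rest in the recess: within 3.5 mm of its centre, underside within 2 mm of its floor, tilted less than 0.06 rad; the keeper is closed over it, within 0.15 rad of its stop (all of step 2 and linear speed of bearing below 0.01 m/s); the robot touches nothing.
It fails at once if the bearing is lifted (its underside centre more than 8 mm above the plate's face) (z of bearing in the frame of housing above 0.032 m).
It fails at once if the pinion is moved by more than 12 mm (distance of pinion from where it was at the start of the episode above 0.012 m).
It fails at once if another thing on the bench is moved by more than 20 mm (distance of any of tape, spanner, driver from where it was at the start of the episode above 0.02 m).
It also fails if it takes over 51 s, if anything falls off the work surface, if the arm or the gripper's body presses on something with over 40 N, if the wrist force passes 120 N, or if a joint passes its speed limit or range.

## Robot

A 6-joint arm with a two-finger parallel gripper is mounted at the origin on a cart in front of the work surface, level with it; the furniture and walls round the work are solid. World frame = base frame: x ahead of the robot, y to its left, z up, the work surface at z = 0. Lengths are in m, angles in rad, forces in N, time in s.
With the tool pointing down it reaches from about 0.325 to 0.9 m from the base axis. Payload 6.1 kg.
Tool frame: the origin (TCP) lies at the centre of the arm's flange, where the gripper is bolted on; the fingertips stand 182 mm ahead of it and the grasp point (between the pads) lies 164 mm ahead of it (nose_length is the distance from the TCP to the fingertips, in m); z points along the fingers, y is the direction in which the jaws open and shut (so a half turn about z gives the same grasp; the last joint's range is limited). The gripper opens to 87 mm and grips with 3 to 60 N. Pads are 19 mm wide; open, the fingers measure 117 mm over their backs; the gripper's body (75 mm by 190 mm) begins 51 mm behind the grasp point.
Start: joints at [1.137, 0.22, 1.526, -0, 1.395, -0.126], TCP at [0.189, 0.596, 0.405] pointing down, gripper open.
Joint ranges: [-2.98, 2.98], [-0.91, 2.08], [0.09, 2.57], [-1.24, 4.39], [0.2, 2.65], [-2.68, 2.68]. Speed limits (rad/s): [2.57, 2.57, 3.01, 3.14, 3.14, 3.14].

## Interface

Orientations are given as a unit quaternion [x, y, z, w].
In Python, from cell import * gives the robot as it stands.
- The arm moves only by the tool move_arm, never from a script. Its arguments are lists of equal length, an entry for each row: "dp": the shift along the tool's x, y, z in cm, a list of three; "twist": the turn, a rotation vector about the tool's x, y, z in rad, a list of three; "claw": the gripper command: -1 is fully open, 1 is shut, values between are in proportion. A call has exactly 10 rows; each row shifts and turns the commanded pose from where the row before left it, along the tool's axes as they then stand; what a row does not reach is not made up. A row lasts 1/8 s, in which the tool goes at most 62.5 mm and 10.7 degrees, less where a joint would pass 70% of its speed; a pose out of reach is approached as far as the arm can. A call with a gripper value outside its range is refused whole. The fingers move at their own pace and stop on an object; the grip force is fixed at half the most. Time passes only in rows, so rows that do not move let the fingers close, or fill a call up. It gives the time, the measured TCP pose, the force and the opening at its end, in the units of the state.
- sense(): the state, without advancing time (a new reading comes with each control period).
- snapshot(name): name is "scene" or "top" or "wrist"; returns the picture (480x640x3 uint8, blue, green, red); there is no depth.
- camera_params(name): a dict with "fov_y" (degrees; the focal length in pixels is half the picture's height over the tangent of half this angle, whatever the lens; pixels are square), "cx", "cy" (the principal point, pixels), "R" (3x3) and "t" (3): a world point X has camera coordinates R X + t. Camera axes: x right, y down, z forward; pixel columns grow to the right and rows downward; lengths in m; the calibration is good to about 2 mm. A picture is of the moment at which its call begins: read the wrist's pose just before it. camera_params takes no time and is no camera call; for the wrist camera it gives the pose at the moment of the call.
- sign_off(): hands the job in, once; it reports no verdict.
The state is a dict: "time_s": time; "q": joint angles; "qvel": joint speeds; "joint_efforts": joint torques, N m; "eef_pos": TCP position; "ee_rot": TCP orientation; "contact_force": force on the tool from outside, world axes, zero at the start; "torque": the same for the moment, N m; "gripper_width": opening from 0.0 (shut) to 1.0 (fully open).
Only numpy, scipy, OpenCV 4.12 (cv2) and the standard library are available. Lean on these libraries where they do the work, as an engineer would, in place of code of your own. Each camera call takes 0.05 s, during which the arm holds its last target. There are 200 camera calls.

## Working session

There is one attempt and no reset: what is moved stays moved. The work goes in short steps, Python scripts to look and compute and a tool call to move; the robot and the scene stay as the last step left them, time stands still between calls to the robot, and variables do not carry over. Pictures are saved under pics/ and viewed, about 8 in all and at most 12, crops included, and the job is handed in when it is done.

Besides the shell and the picture viewer there is one more tool, called by a JSON object that holds its "op" and its "data". move_arm: Moves the arm, as the interface text tells. Its arguments: {"type":"object","properties":{"dp":{"type":"array","items":{"type":"array","items":{"type":"number"}}},"twist":{"type":"array","items":{"type":"array","items":{"type":"number"}}},"claw":{"type":"array","items":{"type":"number"}}},"required":["dp","twist","claw"]}

```bash
ls; mkdir -p pics
python3 - <<'E'
from cell import *
import cv2
for n in("top","scene"):
    cv2.imwrite(f"pics/{n}1.png",snapshot(n)); p=camera_params(n); print(n,p)
s=sense();print(s)
E
```

```text
pics
top {'fov_y': 50.76333037569228, 'cx': 320.60396352989846, 'cy': 244.22490225711198, 'R': array([[ 0.0106859 , -0.99971141,  0.02151542],
       [-0.99756616, -0.01214067, -0.06866115],
       [ 0.06890255, -0.02072935, -0.99740801]]), 't': array([0.00679838, 0.46002875, 1.13882543])}
scene {'fov_y': 45.271793193072284, 'cx': 320.10499363301284, 'cy': 240.5094283434284, 'R': array([[-0.98821265, -0.15095725, -0.0254493 ],
       [-0.03579204,  0.38946333, -0.92034626],
       [ 0.14884451, -0.90858694, -0.39027566]]), 't': array([0.44521818, 0.06552881, 1.48153132])}
{'time_s': 0.1, 'q': array([ 1.13693078e+00,  2.21171384e-01,  1.52749924e+00,  3.75567962e-05,
        1.39469415e+00, -1.26127290e-01]), 'qvel': array([-0.00076944, -0.00115461, -0.00278779,  0.0002977 ,  0.00024841,
       -0.00075864]), 'joint_efforts': array([ 1.54224541e-03, -4.95947635e+01, -3.88515043e+01,  7.01237144e-02,
        5.16521651e-02, -1.32519412e-05]), 'eef_pos': array([0.18922788, 0.59541509, 0.40373007]), 'ee_rot': array([ 1.53265893e-01,  9.88184588e-01, -8.46448261e-04, -2.62630670e-04]), 'contact_force': array([ 0.07613812, -0.24915721, -0.52914806]), 'torque': array([0.00599769, 0.03904652, 0.03275365]), 'gripper_width': 0.9974218730247881}
```

View pics/top1.png

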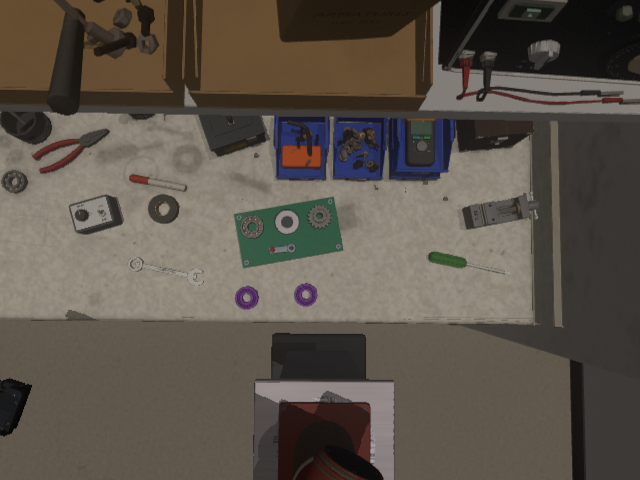

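View pics/scene1.png

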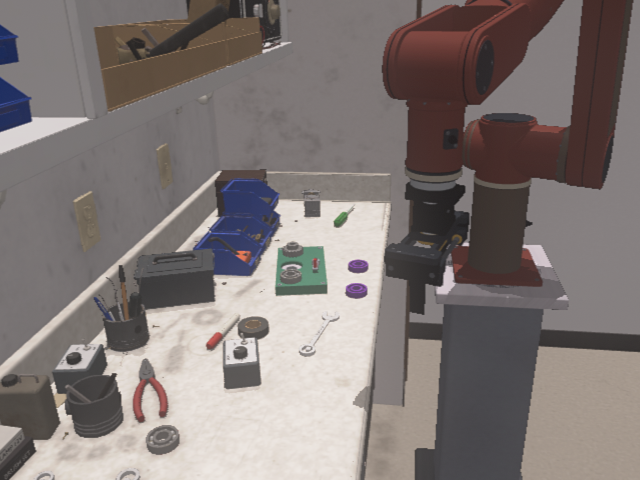

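The top view shows the plate around (289,232), the bearing at (252,227) left of the recess at (287,222), the pinion at (319,216), and the keeper hub at (291,248) with its red pin near (272,250). Look-alikes are the purple rings at (246,297) and (306,295), and a grey bearing on the bench at (14,181). Only the one at (252,227) is plain grey and lying on the plate. I'll measure it and confirm it in an enlarged crop.

```bash
cat > h.py <<'E'
import numpy as np, cv2
from cell import *
def K(p):
    f=240/np.tan(np.radians(p["fov_y"]/2)); return f
def ray(p,u,v,z):
    f=K(p);R=np.array(p["R"]);t=np.array(p["t"])
    c=-R.T@t; d=R.T@np.array([(u-p["cx"])/f,(v-p["cy"])/f,1]); return c+d*(z-c[2])/d[2]
def proj(p,X):
    c=np.array(p["R"])@X+p["t"]; return np.array([p["cx"],p["cy"]])+K(p)*c[:2]/c[2]
def H2W(o,a,x,y,z):  # housing mm -> world
    c,s=np.cos(a),np.sin(a); return np.array([o[0]+(c*x-s*y)/1e3,o[1]+(s*x+c*y)/1e3,z/1e3])
E
python3 - <<'E'
from h import *
im=cv2.imread("pics/top1.png");p=camera_params("top")
hsv=cv2.cvtColor(im,cv2.COLOR_BGR2HSV)
m=cv2.inRange(hsv,(60,90,40),(95,255,200)); m[:, :225]=0;m[:,350:]=0;m[:190]=0;m[275:]=0
pts=cv2.findNonZero(m); w=np.array([ray(p,u,v,.024)[:2] for u,v in pts[:,0]],np.float32)
r=cv2.minAreaRect(w*1000);print(r,cv2.boxPoints(r))
for n,u,v,z in(("bearing",252,227,.039),("pinion",319,216,.05),("recess",287,222,.014),("pivot",291,248,.036),("pin",272,250,.049)):print(n,ray(p,u,v,z))
cv2.imwrite("pics/crop1.png",cv2.resize(im[185:280,225:355],None,fx=6,fy=6,interpolation=cv2.INTER_CUBIC))
E
```

```text
((487.364990234375, 85.481689453125), (121.53304290771484, 227.24644470214844), 10.80797004699707) [[406.37     185.69455 ]
 [448.9828   -37.520805]
 [568.36     -14.731171]
 [525.7472   208.48419 ]]
bearing [0.49503436 0.16630507 0.039     ]
pinion [0.52039641 0.01700539 0.05      ]
recess [0.51010597 0.08951233 0.014     ]
pivot [0.4492457  0.07865783 0.036     ]
pin [0.44352245 0.12004924 0.049     ]
```

View pics/crop1.png

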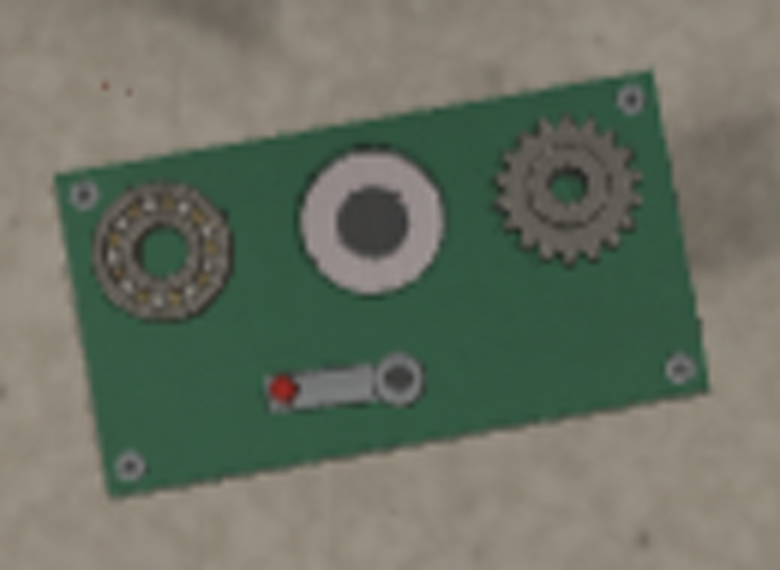

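The crop confirms it: plain grey bearing on the plate, left of the recess at crop (163,251). The pinion is on the right, and the keeper is open with its red pin at (283,388). The fitted plate is 121x227 mm with yaw +0.189, centred at (0.487,0.0855). Recess and pivot agree with that to about 1 mm, and the bearing sits at housing (23,78). I'll push it with both fingertips 30 mm apart as a V, jaws along housing x, moving along housing −y.

{"op": "move_arm", "data": {"dp": [[-4,-2.7,0],[-4,-2.7,0],[-4,-2.7,0],[-4,-2.7,0],[-4,-2.7,0],[-4,-2.7,0],[-4,-2.7,0],[-4,-2.7,0],[-4,-2.7,0],[-4,-2.7,0]], "twist": [[0,0,0],[0,0,0],[0,0,0],[0,0,0],[0,0,0],[0,0,0],[0,0,0],[0,0,0],[0,0,0],[0,0,0]], "claw": [0.31,0.31,0.31,0.31,0.31,0.31,0.31,0.31,0.31,0.31]}}

```text
time_s: 1.35
eef_pos: [0.4894, 0.2157, 0.4044]
ee_rot: [0.153, 0.988, -0.0, -0.0]
contact_force: [0.2, -0.1, -0.2]
gripper_width: 0.342
```

{"op": "move_arm", "data": {"dp": [[0,0,1],[0,0,1],[0,0,1],[0,0,1],[0,0,1],[0,0,1],[0,0,1],[0,0,1],[0,0,1],[0,0,0]], "twist": [[0,0,0.134],[0,0,0.134],[0,0,0.134],[0,0,0.134],[0,0,0.134],[0,0,0.134],[0,0,0.134],[0,0,0.136],[0,0,0],[0,0,0]], "claw": [0.31,0.31,0.31,0.31,0.31,0.31,0.31,0.31,0.31,0.31]}}

```text
time_s: 2.6
eef_pos: [0.4882, 0.217, 0.3135]
ee_rot: [0.636, 0.772, -0.001, -0.001]
contact_force: [0.2, 0.6, 0.0]
gripper_width: 0.346
```

Run:
```python
from h import *
from scipy.spatial.transform import Rotation as Ro
s=sense();print(s["time_s"],s["eef_pos"],Ro.from_quat(s["ee_rot"]).as_matrix().round(3).tolist(),s["gripper_width"],s["q"])
p=camera_params("wrist");w=snapshot("wrist");sc=snapshot("scene")
c=cv2.resize(sc[150:350,180:400],None,fx=2,fy=2,interpolation=cv2.INTER_CUBIC)
cv2.imwrite("pics/w2.png",w)
print(p)
o=(.4874,.0855);a=.189
for x,y,z in((24,0,14),(24,78,39),(-38,0,36),(-38,42,49)):print(proj(p,H2W(o,a,x,y,z)))
out=np.zeros((400,440+533,3),np.uint8);out[:,:440]=c;out[:,440:]=cv2.resize(w,(533,400));cv2.imwrite("pics/both2.png",cv2.resize(out,None,fx=.82,fy=.82))
```

```text
2.6 [0.48824872 0.21698655 0.31350555] [[-0.19, 0.982, -0.002], [0.982, 0.19, -0.001], [-0.0, -0.002, -1.0]] 0.3459080499249997 [ 2.70567639e-01  9.06171601e-02  1.85045055e+00 -3.96539552e-05
  1.20292594e+00  7.89738024e-02]
{'fov_y': 59.61753038117111, 'cx': 323.87531979299087, 'cy': 236.65124699819611, 'R': array([[ 0.98174363,  0.19019047, -0.00265065],
       [ 0.18355665, -0.9436633 ,  0.27532985],
       [ 0.04986379, -0.27078987, -0.96134616]]), 't': array([-0.51915511,  0.10677313,  0.33800298])}
[323.32314742 390.3525707 ]
[323.40925066 313.48420015]
[237.94201896 409.03926102]
[230.66838739 368.87985407]
```

View pics/both2.png

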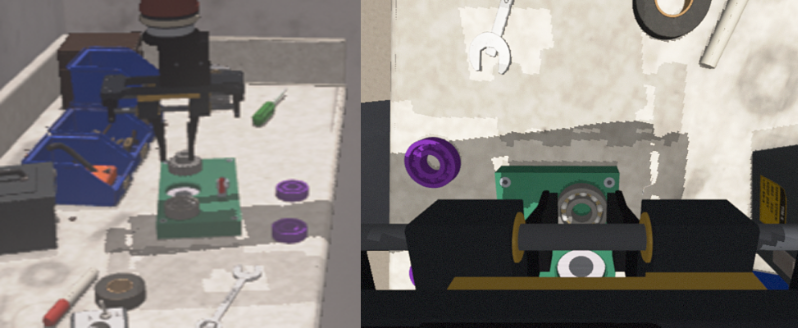

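Bearing hole in the wrist panel at (583,212) → pixel (325,310), prediction (323,313). Recess at (322,389), prediction (323,390). Both agree, so I'll descend behind the bearing and push.

{"op": "move_arm", "data": {"dp": [[0,-0.15,1],[0,0,1.2],[0,0,1.2],[0,0,1.2],[0,0,1.2],[0,0,1.2],[0,0,1.2],[0,0,1.2],[0,0,0.95],[0,0,0]], "twist": [[0,0,0],[0,0,0],[0,0,0],[0,0,0],[0,0,0],[0,0,0],[0,0,0],[0,0,0],[0,0,0],[0,0,0]], "claw": [0.31,0.31,0.31,0.31,0.31,0.31,0.31,0.31,0.31,0.31]}}

```text
time_s: 3.95
eef_pos: [0.4868, 0.2167, 0.2102]
ee_rot: [0.637, 0.771, -0.001, -0.001]
contact_force: [0.5, -0.9, -0.1]
gripper_width: 0.343
```

{"op": "move_arm", "data": {"dp": [[-0.7,0,0],[-0.7,0,0],[-0.6,0,0],[-0.6,0,0],[-0.6,0,0],[-0.6,0,0],[-0.6,0,0],[-0.6,0,0],[-0.6,0,0],[0,0,0]], "twist": [[0,0,0],[0,0,0],[0,0,0],[0,0,0],[0,0,0],[0,0,0],[0,0,0],[0,0,0],[0,0,0],[0,0,0]], "claw": [0.31,0.31,0.31,0.31,0.31,0.31,0.31,0.31,0.31,0.31]}}

```text
time_s: 5.2
eef_pos: [0.4978, 0.1613, 0.2111]
ee_rot: [0.637, 0.771, -0.0, 0.0]
contact_force: [0.5, -0.2, -0.6]
gripper_width: 0.35
```

```bash
cat > look.py <<'E'
import sys
from h import *
from scipy.spatial.transform import Rotation as Ro
o=(.4874,.0855);a=.189
s=sense();d=s["eef_pos"][:2]-o;c,sn=np.cos(a),np.sin(a)
print("t",s["time_s"],"tool in housing mm",1e3*(c*d[0]+sn*d[1]),1e3*(-sn*d[0]+c*d[1]),"tip z",1e3*(s["eef_pos"][2]-.182),"F",s["contact_force"].round(1),"w",s["gripper_width"])
p=camera_params("wrist");w=snapshot("wrist");t=snapshot("top");q=snapshot("scene")
print([proj(p,H2W(o,a,24,0,z)).round() for z in(14,29)])
out=np.zeros((600,800,3),np.uint8)
out[:300,:400]=cv2.resize(w,(400,300))
out[:300,400:]=cv2.resize(t[185:280,225:352],(400,300),interpolation=cv2.INTER_CUBIC)
out[300:,:400]=cv2.resize(q[232:307,250:350],(400,300),interpolation=cv2.INTER_CUBIC)
out[300:,400:]=cv2.resize(w[240:420,200:440],(400,300),interpolation=cv2.INTER_CUBIC)
cv2.imwrite(sys.argv[1],out)
E
python3 look.py pics/l3.png
```

```text
t 5.2 tool in housing mm 24.492087550982532 72.44345583625031 tip z 29.071795758564082 F [ 0.5 -0.2 -0.6] w 0.3498520937481851
[array([324., 421.]), array([324., 444.])]
```

View pics/l3.png

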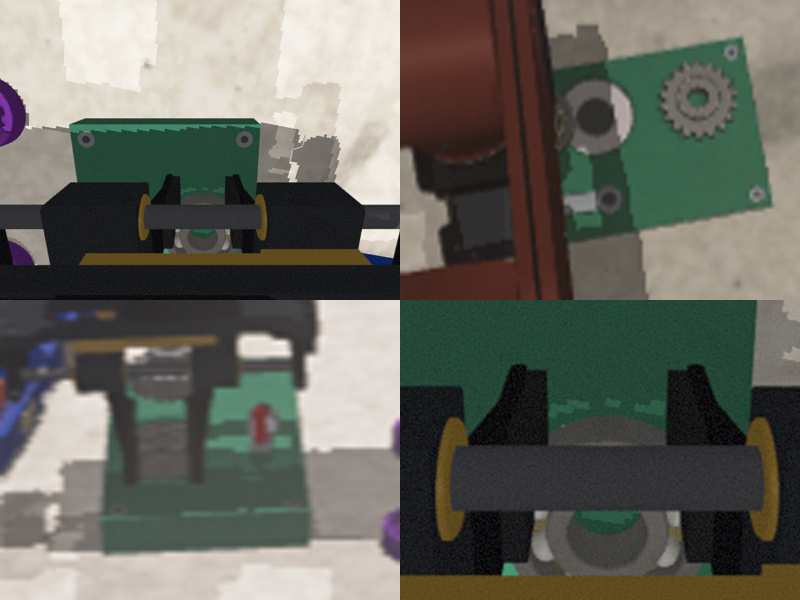

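Wrist view: the bearing is centred between the fingertips (about (205,235) in the first panel). Top view: its leading edge is just over the recess rim at (568,115), and the pinion is untouched. I'll continue, more slowly near the end.

{"op": "move_arm", "data": {"dp": [[-0.5,0,0],[-0.5,0,0],[-0.5,0,0],[-0.4,0,0],[-0.3,0,0],[-0.3,0,0],[-0.3,0,0],[-0.3,0,0],[-0.3,0,0],[0,0,0]], "twist": [[0,0,0],[0,0,0],[0,0,0],[0,0,0],[0,0,0],[0,0,0],[0,0,0],[0,0,0],[0,0,0],[0,0,0]], "claw": [0.31,0.31,0.31,0.31,0.31,0.31,0.31,0.31,0.31,0.31]}}

```text
time_s: 6.6
eef_pos: [0.5042, 0.1281, 0.2112]
ee_rot: [0.637, 0.771, -0.0, 0.0]
contact_force: [0.5, -0.2, 0.8]
gripper_width: 0.343
```

{"op": "move_arm", "data": {"dp": [[-0.2,0,0],[-0.2,0,0],[-0.2,0,0],[-0.1,0,0],[-0.1,0,0],[0,0,0],[0,0,0],[0,0,0],[0,0,0],[0,0,0]], "twist": [[0,0,0],[0,0,0],[0,0,0],[0,0,0],[0,0,0],[0,0,0],[0,0,0],[0,0,0],[0,0,0],[0,0,0]], "claw": [0.31,0.31,0.31,0.31,0.31,0.31,0.31,0.31,0.31,0.31]}}

```text
time_s: 7.85
eef_pos: [0.5057, 0.1206, 0.2112]
ee_rot: [0.637, 0.771, 0.0, 0.0]
contact_force: [0.3, 0.4, 0.5]
gripper_width: 0.349
```

```bash
python3 look.py pics/l4.png
```

```text
t 7.85 tool in housing mm 24.555144568541973 31.061329286789633 tip z 29.232695779156963 F [0.3 0.4 0.5] w 0.34867931991524975
[array([324., 349.]), array([324., 367.])]
```

View pics/l4.png

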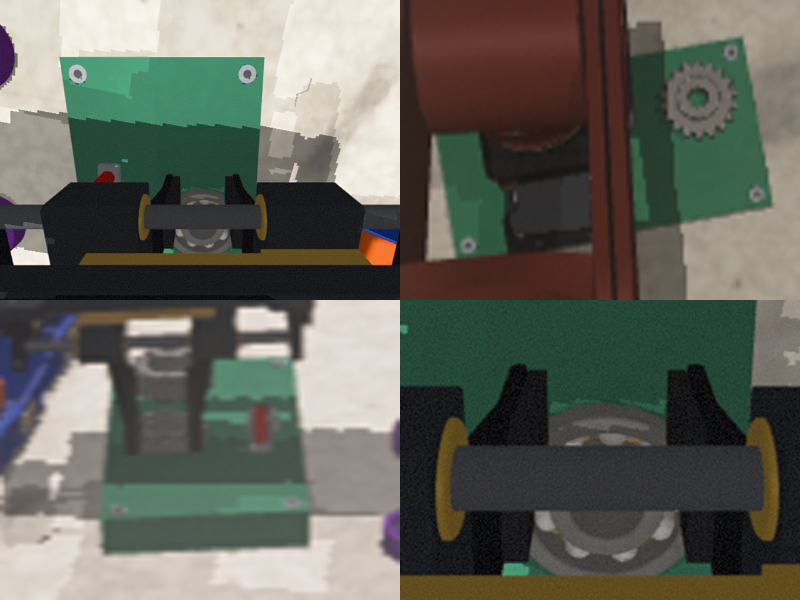

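Bearing still seems on the face, nearer the fingers than I modelled. I'll solve for its position from the visible rear edge (orig pixel ≈ (326,301)) and the front edge of the bore.

```bash
python3 - <<'E'
from h import *
o=(.4874,.0855);a=.189
p=camera_params("wrist")
def hs(u,v,z):
    d=ray(p,u,v,z)[:2]-o;c,s=np.cos(a),np.sin(a);return (1e3*(c*d[0]+s*d[1])).round(1),(1e3*(-s*d[0]+c*d[1])).round(1)
for n,u,v in(("rear edge",326,301),("bore near bar bottom",326,384),("leftfinger tip",270,397),("hole R edge",371,368),("hole L",280,368)):
    print(n,[hs(u,v,z) for z in(.026,.029,.039)])
s=sense()
for y in (-15,-25,15,25):
  for xx in(-9.5,9.5):
    h=H2W(o,a,24+y,31+xx,29);print(y,xx,proj(p,h).round())
w=cv2.imread("pics/l4.png")
E
python3 - <<'E'
import sys;sys.path.insert(0,'.')
from h import *
w=snapshot("wrist");cv2.imwrite("pics/w5.png",cv2.resize(w[260:430,220:430],None,fx=3.7,fy=3.5,interpolation=cv2.INTER_CUBIC))
E
```

```text
rear edge [(np.float64(24.8), np.float64(30.3)), (np.float64(24.8), np.float64(31.6)), (np.float64(24.7), np.float64(36.2))]
bore near bar bottom [(np.float64(24.9), np.float64(-11.1)), (np.float64(24.8), np.float64(-9.0)), (np.float64(24.8), np.float64(-1.9))]
leftfinger tip [(np.float64(-1.0), np.float64(-18.0)), (np.float64(-0.6), np.float64(-15.8)), (np.float64(0.9), np.float64(-8.3))]
hole R edge [(np.float64(45.2), np.float64(-2.7)), (np.float64(44.8), np.float64(-0.7)), (np.float64(43.5), np.float64(5.8))]
hole L [(np.float64(4.0), np.float64(-2.7)), (np.float64(4.4), np.float64(-0.7)), (np.float64(5.6), np.float64(5.8))]
-15 -9.5 [289. 323.]
-15 9.5 [288. 282.]
-25 -9.5 [266. 323.]
-25 9.5 [264. 282.]
15 -9.5 [359. 323.]
15 9.5 [360. 282.]
25 -9.5 [382. 323.]
25 9.5 [384. 281.]
```

View pics/w5.png

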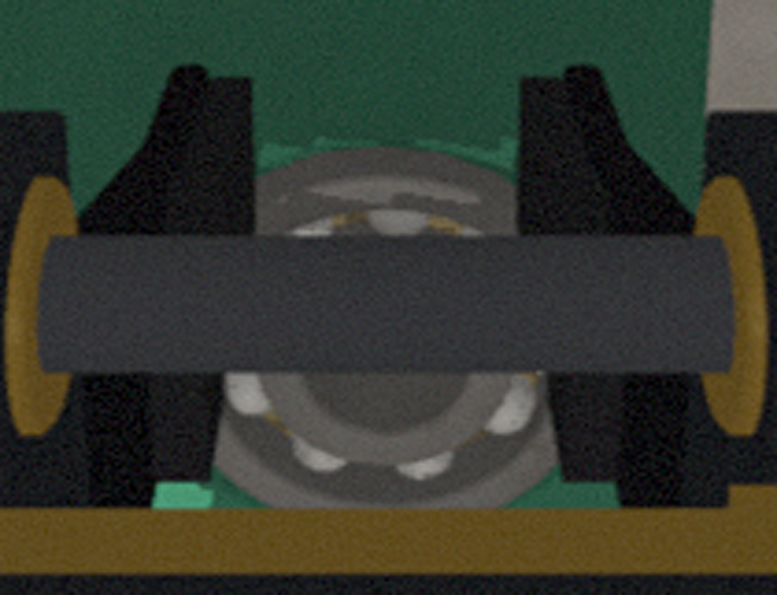

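The bearing spans rear y≈+33 to front y≈−19, so its centre is about +7 mm and it is starting to dip into the recess. I'll keep pushing slowly, 7 mm more.

{"op": "move_arm", "data": {"dp": [[-0.1,0,0],[-0.1,0,0],[-0.1,0,0],[-0.1,0,0],[-0.1,0,0],[-0.1,0,0],[-0.1,0,0],[0,0,0],[0,0,0],[0,0,0]], "twist": [[0,0,0],[0,0,0],[0,0,0],[0,0,0],[0,0,0],[0,0,0],[0,0,0],[0,0,0],[0,0,0],[0,0,0]], "claw": [0.31,0.31,0.31,0.31,0.31,0.31,0.31,0.31,0.31,0.31]}}

```text
time_s: 9.3
eef_pos: [0.5071, 0.1137, 0.2114]
ee_rot: [0.637, 0.771, 0.0, 0.0]
contact_force: [0.1, 1.9, 4.2]
gripper_width: 0.343
```

```bash
cat > look2.py <<'E'
import sys
from h import *
o=(.4874,.0855);a=.189
s=sense();d=s["eef_pos"][:2]-o;c,sn=np.cos(a),np.sin(a)
print("t",s["time_s"],"tool",1e3*(c*d[0]+sn*d[1]),1e3*(-sn*d[0]+c*d[1]),1e3*(s["eef_pos"][2]-.182),s["contact_force"].round(1))
p=camera_params("wrist");w=snapshot("wrist")
# overlay expected outline of a bearing at home
P=np.array([proj(p,H2W(o,a,24+26*np.cos(t),26*np.sin(t),29)) for t in np.linspace(0,6.3,40)])
W=cv2.resize(w,None,fx=3,fy=3,interpolation=cv2.INTER_CUBIC)
for q in P: cv2.circle(W,tuple(int(3*k) for k in q),2,(0,255,255),-1)
v0=int(3*P[:,1].min())-100;cv2.imwrite(sys.argv[1],W[max(v0,0):v0+500,600:1360])
E
python3 look2.py pics/w6.png
```

```text
t 9.3 tool 24.682344066246216 24.02787429244062 29.410346134124993 [0.1 1.9 4.2]
```

View pics/w6.png

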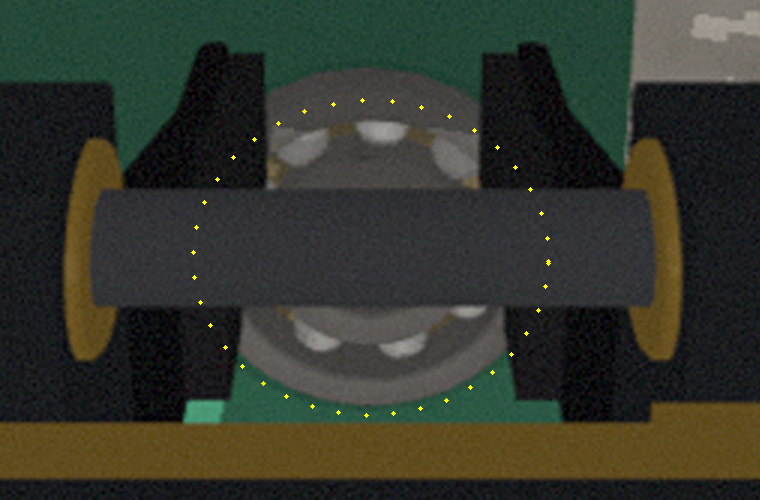

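The outline is rear-high and front-low: the bearing is tilted, front dipped and rear bottom edge on the rim chamfer (y≈29), with about 3.5 mm to go. Force is small, so I'll push 4 mm more.

{"op": "move_arm", "data": {"dp": [[-0.1,0,0],[-0.1,0,0],[-0.1,0,0],[-0.1,0,0],[0,0,0],[0,0,0],[0,0,0],[0,0,0],[0,0,0],[0,0,0]], "twist": [[0,0,0],[0,0,0],[0,0,0],[0,0,0],[0,0,0],[0,0,0],[0,0,0],[0,0,0],[0,0,0],[0,0,0]], "claw": [0.31,0.31,0.31,0.31,0.31,0.31,0.31,0.31,0.31,0.31]}}

```text
time_s: 10.6
eef_pos: [0.5078, 0.1098, 0.2114]
ee_rot: [0.637, 0.771, 0.0, 0.0]
contact_force: [-0.0, 4.2, 5.1]
gripper_width: 0.346
```

```bash
python3 look2.py pics/w7.png
```

```text
t 10.6 tool 24.651372718542813 20.03769880225547 29.404211974456917 [-0.   4.2  5.1]
```

View pics/w7.png

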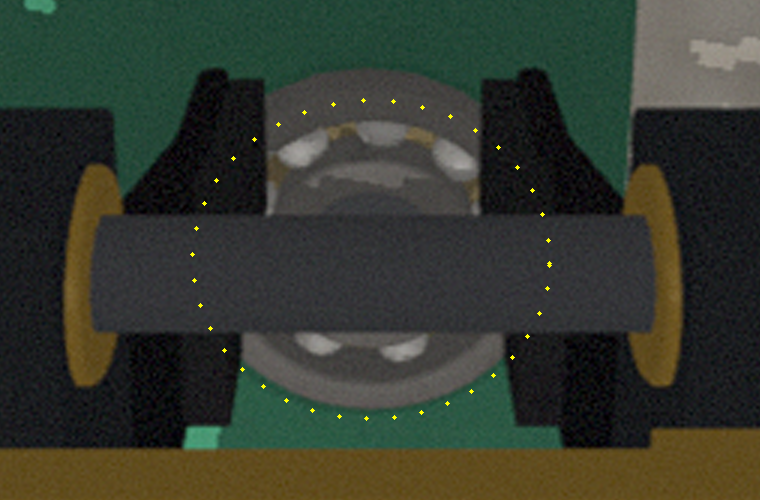

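Since the last push the bearing has not moved against the plate. The fingers slid forward and now bear lightly on it (Fz 5 N), which suggests it is tilted with the rear propped on the chamfer. I'll back off, shut the fingers and press on its rear half. The height at contact will show the state.

{"op": "move_arm", "data": {"dp": [[0.6,0,0],[0.6,0,0],[0,0,-1.1],[0,0,-1.1],[0,0,0],[0,0,0],[0,0,0],[-0.7,0,0],[-0.7,0,0],[0,0,0]], "twist": [[0,0,0],[0,0,0],[0,0,0],[0,0,0],[0,0,0],[0,0,0],[0,0,0],[0,0,0],[0,0,0],[0,0,0]], "claw": [0.31,0.31,0.31,0.5,1,1,1,1,1,1]}}

```text
time_s: 11.9
eef_pos: [0.5083, 0.1071, 0.2332]
ee_rot: [0.638, 0.77, -0.0, -0.0]
contact_force: [0.2, -0.1, 0.3]
gripper_width: 0.005
```

{"op": "move_arm", "data": {"dp": [[0,0,0.4],[0,0,0.3],[0,0,0.2],[0,0,0.1],[0,0,0.1],[0,0,0.1],[0,0,0.1],[0,0,0],[0,0,0],[0,0,0]], "twist": [[0,0,0],[0,0,0],[0,0,0],[0,0,0],[0,0,0],[0,0,0],[0,0,0],[0,0,0],[0,0,0],[0,0,0]], "claw": [1,1,1,1,1,1,1,1,1,1]}}

```text
time_s: 13.15
eef_pos: [0.5082, 0.1078, 0.2203]
ee_rot: [0.637, 0.771, 0.0, 0.0]
contact_force: [-1.5, -0.5, -0.0]
gripper_width: 0.003
```

```bash
python3 look2.py pics/w8.png; python3 -c "
import sys
from h import *
print(sense()['gripper_width'])"
```

```text
t 13.15 tool 24.58442673270947 18.0142716182876 38.29119549179894 [-1.5 -0.5 -0. ]
0.0024551506122560706
```

{"op": "move_arm", "data": {"dp": [[0,0,0.1],[0,0,0.1],[0,0,0.1],[0,0,0.1],[0,0,0],[0,0,0],[0,0,0],[0,0,0],[0,0,0],[0,0,0]], "twist": [[0,0,0],[0,0,0],[0,0,0],[0,0,0],[0,0,0],[0,0,0],[0,0,0],[0,0,0],[0,0,0],[0,0,0]], "claw": [1,1,1,1,1,1,1,1,1,1]}}

```text
time_s: 14.45
eef_pos: [0.5081, 0.1078, 0.2163]
ee_rot: [0.637, 0.771, 0.0, 0.0]
contact_force: [0.2, -0.7, -0.5]
gripper_width: 0.007
```

{"op": "move_arm", "data": {"dp": [[0,0,0.1],[0,0,0.1],[0,0,0.1],[0,0,0],[0,0,0],[0,0,0],[0,0,0],[0,0,0],[0,0,0],[0,0,0]], "twist": [[0,0,0],[0,0,0],[0,0,0],[0,0,0],[0,0,0],[0,0,0],[0,0,0],[0,0,0],[0,0,0],[0,0,0]], "claw": [1,1,1,1,1,1,1,1,1,1]}}

```text
time_s: 15.7
eef_pos: [0.5081, 0.1078, 0.2133]
ee_rot: [0.637, 0.771, -0.0, 0.0]
contact_force: [0.4, 0.3, 0.9]
gripper_width: 0.005
```

{"op": "move_arm", "data": {"dp": [[0,0,0.1],[0,0,0.1],[0,0,0.05],[0,0,0],[0,0,0],[0,0,0],[0,0,0],[0,0,0],[0,0,0],[0,0,0]], "twist": [[0,0,0],[0,0,0],[0,0,0],[0,0,0],[0,0,0],[0,0,0],[0,0,0],[0,0,0],[0,0,0],[0,0,0]], "claw": [1,1,1,1,1,1,1,1,1,1]}}

```text
time_s: 16.95
eef_pos: [0.5082, 0.1079, 0.2114]
ee_rot: [0.637, 0.771, -0.0, -0.0]
contact_force: [-3.1, 0.4, 7.6]
gripper_width: 0.004
```

Contact came at tip z≈29.3 mm with 7.6 N, against 29 mm for a bearing that is home. I'll go up and back to the pose where the recess was clearly visible, to confirm.

{"op": "move_arm", "data": {"dp": [[0,0,-2],[0,0,-2],[0,0,-2],[1.5,0,-2],[1.5,0,-2],[2,0,0],[2,0,0],[2,0,0],[2,0,0],[0,0,0]], "twist": [[0,0,0],[0,0,0],[0,0,0],[0,0,0],[0,0,0],[0,0,0],[0,0,0],[0,0,0],[0,0,0],[0,0,0]], "claw": [1,1,1,1,1,1,1,1,1,1]}}

```text
time_s: 18.2
eef_pos: [0.4871, 0.2167, 0.3106]
ee_rot: [0.636, 0.771, -0.0, -0.0]
contact_force: [-0.5, -0.7, -0.3]
gripper_width: 0.0
```

```bash
cat > look3.py <<'E'
import sys
from h import *
o=(.4874,.0855);a=.189
p=camera_params("wrist");w=snapshot("wrist");t=snapshot("top");q=snapshot("scene")
W=cv2.resize(w,None,fx=3,fy=3,interpolation=cv2.INTER_CUBIC)
for z,r,col in((29,26,(0,255,255)),(24,29.5,(255,0,255))):
  for k in np.linspace(0,6.28,40):
    u=proj(p,H2W(o,a,24+r*np.cos(k),r*np.sin(k),z));cv2.circle(W,(int(3*u[0]),int(3*u[1])),1,col,-1)
u=proj(p,H2W(o,a,0,20,29));x=int(3*u[0])-200;y=int(3*u[1])-150
b=W[y:y+300,x:x+400]
out=np.zeros((600,800,3),np.uint8);out[:b.shape[0],:b.shape[1]]=b
out[:300,400:]=cv2.resize(t[185:280,225:352],(400,300),interpolation=cv2.INTER_CUBIC)
out[300:,:400]=cv2.resize(q[232:307,250:350],(400,300),interpolation=cv2.INTER_CUBIC)
out[300:,400:]=cv2.resize(w,(400,300))
cv2.imwrite(sys.argv[1],out)
E
python3 look3.py pics/l9.png
```

```text
(no output)
```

View pics/l9.png

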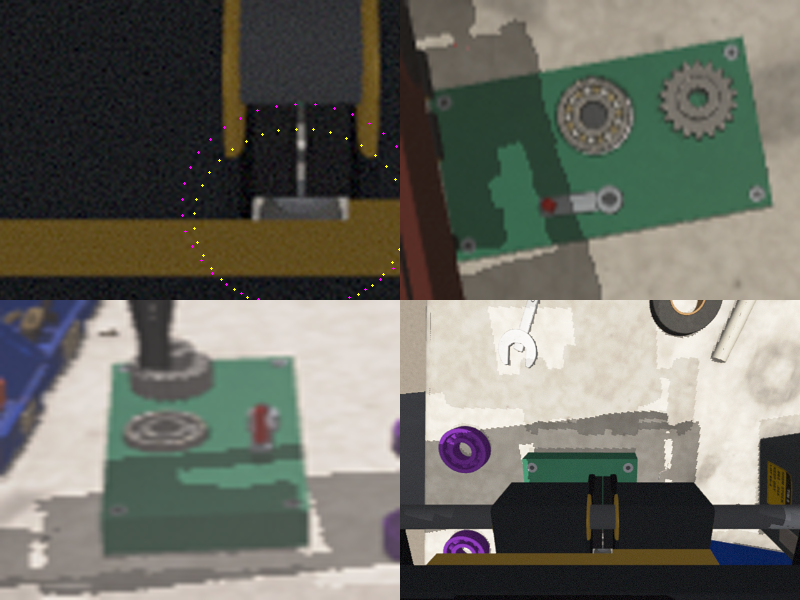

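Top view: the bearing sits concentric in the recess at (595,115), pinion at (698,98) unmoved, keeper still open with its pin at (548,205). Scene view: the bearing is level and low in the plate. My earlier overlay reading had counted the chamfer as part of the bearing.

Next is the keeper. I'll turn the closed fingers 45° and push the pin along the chord from behind it, tip 42 mm above the bench, above the arm.

{"op": "move_arm", "data": {"dp": [[-1.3,-1.5,0],[-1.3,-1.5,0],[-1.3,-1.5,0],[-1.3,-1.5,0],[-1.26,-1.57,0],[0,0,0],[0,0,0],[0,0,0],[0,0,0],[0,0,0]], "twist": [[0,0,0],[0,0,0],[0,0,0],[0,0,0],[0,0,0],[0,0,-0.157],[0,0,-0.157],[0,0,-0.157],[0,0,-0.157],[0,0,-0.157]], "claw": [1,1,1,1,1,1,1,1,1,1]}}

```text
time_s: 19.6
eef_pos: [0.4254, 0.1374, 0.3108]
ee_rot: [0.292, 0.956, -0.0, 0.0]
contact_force: [0.7, 0.0, -0.1]
gripper_width: 0.004
```

{"op": "move_arm", "data": {"dp": [[0,0,1],[0,0,1],[0,0,1],[0,0,1],[0,0,1],[0,0,1],[0,0,0.8],[0,0,0.3],[0,0,0],[0,0,0]], "twist": [[0,0,0],[0,0,0],[0,0,0],[0,0,0],[0,0,0],[0,0,0],[0,0,0],[0,0,0],[0,0,0],[0,0,0]], "claw": [1,1,1,1,1,1,1,1,1,1]}}

```text
time_s: 20.85
eef_pos: [0.4255, 0.1382, 0.2401]
ee_rot: [0.294, 0.956, 0.0, 0.0]
contact_force: [-0.0, 0.4, 0.1]
gripper_width: 0.006
```

```bash
cat > kp.py <<'E'
from h import *
from scipy.spatial.transform import Rotation as Ro
o=(.4874,.0855);a=.189;s=sense();c,sn=np.cos(a),np.sin(a)
d=(s["eef_pos"][:2]-o)*1e3;x,y=c*d[0]+sn*d[1]+38,-sn*d[0]+c*d[1]
M=Ro.from_quat(s["ee_rot"]).as_matrix()
print("n",(x-y)*.7071,"l",(x+y)*.7071,"tip",1e3*s["eef_pos"][2]-182,"yaw toolx-housing",np.arctan2(M[1,0],M[0,0])-a,s["contact_force"],s["time_s"])
E
python3 kp.py
```

```text
n -53.9721753407629 l 35.72046029419892 tip 58.12437719855765 yaw toolx-housing 2.3558046160096193 [-0.04894284  0.36739991  0.07641774] 20.85
```

{"op": "move_arm", "data": {"dp": [[0,0,0.8],[0,0,0.8],[0,0,0],[-0.6,0,0],[-0.6,0,0],[-0.6,0,0],[-0.6,0,0],[-0.6,0,0],[0,0,0],[0,0,0]], "twist": [[0,0,0],[0,0,0],[0,0,0],[0,0,0],[0,0,0],[0,0,0],[0,0,0],[0,0,0],[0,0,0],[0,0,0]], "claw": [1,1,1,1,1,1,1,1,1,1]}}

```text
time_s: 22.1
eef_pos: [0.451, 0.1228, 0.2242]
ee_rot: [0.294, 0.956, 0.003, 0.001]
contact_force: [2.4, 12.8, -3.4]
gripper_width: 0.006
```

{"op": "move_arm", "data": {"dp": [[-0.4,0,0],[-0.4,0,0],[-0.4,0,0],[-0.4,0,0],[-0.4,0,0],[-0.4,0,0],[-0.4,0,0],[-0.2,0,0],[0,0,0],[0,0,0]], "twist": [[0,0,0],[0,0,0],[0,0,0],[0,0,0],[0,0,0],[0,0,0],[0,0,0],[0,0,0],[0,0,0],[0,0,0]], "claw": [1,1,1,1,1,1,1,1,1,1]}}

```text
time_s: 23.35
eef_pos: [0.475, 0.1044, 0.2238]
ee_rot: [0.294, 0.956, 0.0, 0.0]
contact_force: [-0.7, -0.4, -0.7]
gripper_width: -0.001
```

```bash
python3 kp.py
```

```text
n 5.973772118750707 l 35.571465055239024 tip 41.773348490610005 yaw toolx-housing 2.355855451320759 [-0.65090823 -0.37026546 -0.69894104] 23.35
```

A transient 13 N appeared mid-push. I'll locate the red pin numerically.

```bash
cat > pin.py <<'E'
from h import *
o=(.4874,.0855);a=.189;c,sn=np.cos(a),np.sin(a)
for n in("scene","top"):
    im=snapshot(n);p=camera_params(n)
    u=proj(p,H2W(o,a,-15,20,49)).astype(int)
    hsv=cv2.cvtColor(im,cv2.COLOR_BGR2HSV);m=cv2.inRange(hsv,(0,150,50),(8,255,255))|cv2.inRange(hsv,(172,150,50),(180,255,255))
    k=np.zeros_like(m);cv2.circle(k,(int(u[0]),int(u[1])),22,255,-1)
    g=cv2.findNonZero(m&k)
    if g is None: print(n,"none");continue
    g=g[:,0];z=.049 if n=="scene" else .058
    w=ray(p,*g.mean(0),z)[:2];d=(w-o)*1e3;x,y=c*d[0]+sn*d[1]+38,-sn*d[0]+c*d[1]
    print(n,len(g),g.mean(0),"pin rel pivot",x,y,"r",np.hypot(x,y),"ang",np.arctan2(y,x))
E
python3 pin.py
```

```text
scene none
top 10 [276.4 227.7] pin rel pivot 47.46997274837494 23.70519011453803 r 53.05972437826879 ang 0.4631453337580791
```

{"op": "move_arm", "data": {"dp": [[-0.2,0,0],[-0.2,0,0],[-0.2,0,0],[-0.1,0,0],[-0.1,0,0],[0,0,0],[0,0,0],[0,0,0],[0,0,0],[0,0,0]], "twist": [[0,0,0],[0,0,0],[0,0,0],[0,0,0],[0,0,0],[0,0,0],[0,0,0],[0,0,0],[0,0,0],[0,0,0]], "claw": [1,1,1,1,1,1,1,1,1,1]}}

```text
time_s: 24.7
eef_pos: [0.4805, 0.0998, 0.2231]
ee_rot: [0.294, 0.956, -0.001, -0.002]
contact_force: [-7.3, -0.5, 2.2]
gripper_width: 0.002
```

{"op": "move_arm", "data": {"dp": [[-0.1,0,0],[-0.1,0,0],[0,0,0],[0,0,0],[0,0,0],[0,0,0],[0,0,0],[0,0,0],[0,0,0],[0,0,0]], "twist": [[0,0,0],[0,0,0],[0,0,0],[0,0,0],[0,0,0],[0,0,0],[0,0,0],[0,0,0],[0,0,0],[0,0,0]], "claw": [1,1,1,1,1,1,1,1,1,1]}}

```text
time_s: 25.95
eef_pos: [0.4816, 0.0986, 0.2229]
ee_rot: [0.294, 0.956, -0.001, -0.003]
contact_force: [-9.8, -1.2, 4.4]
gripper_width: 0.006
```

```bash
python3 kp.py
```

```text
n 14.692353022430394 l 34.45749607313081 tip 40.8683619892455 yaw toolx-housing 2.355896077939037 [-9.75209808 -1.22265977  4.40613966] 25.95
```

Resistance has built up around n≈15, where the stop was predicted (15.7). I'll back off, rise and check.

{"op": "move_arm", "data": {"dp": [[0.8,0,0],[0.8,0,0],[1,0,-0.5],[1,0,-2],[1,0,-3],[2,0,-3],[3,0,-1],[3,0,0],[3,0,0],[0,0,0]], "twist": [[0,0,0],[0,0,0],[0,0,0],[0,0,0],[0,0,0],[0,0,0],[0,0,0],[0,0,0],[0,0,0],[0,0,0]], "claw": [1,1,1,1,1,1,1,1,1,1]}}

```text
time_s: 27.2
eef_pos: [0.3527, 0.1874, 0.3191]
ee_rot: [0.293, 0.956, 0.0, 0.0]
contact_force: [0.9, -0.2, -0.1]
gripper_width: 0.008
```

```bash
python3 pin.py; python3 look3.py pics/l11.png
```

```text
scene 2 [298.5 253. ] pin rel pivot 42.079778752523495 -11.771817672975077 r 43.69534839301657 ang -0.2727768535720007
top 11 [286.81818182 228.81818182] pin rel pivot 41.02568469199648 1.5999690871365069 r 41.05687159936698 ang 0.038979451222077945
```

View pics/l11.png

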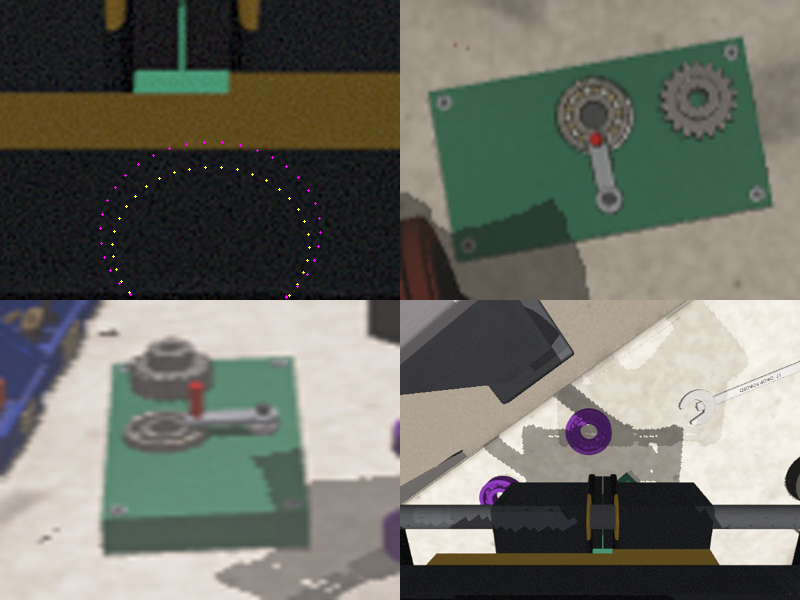

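Top view: the keeper lies from hub (608,198) over the bearing with its pin at (596,139). That measures 0.04 rad at radius 41 mm (42 expected), so it is against its stop. The bearing is concentric and level, the pinion is at (698,98) as before, and the arm is clear.

```bash
python3 -c "
from cell import *
print(sign_off())"
```

```text
the job is handed in; nothing more can be done
None
```

The bearing is in the recess and the keeper arm is closed over it. I handed the job in at about 27 s of the 51 s allowed; sign-off reports no verdict.

**What I did:** I pushed the bearing along the plate with both fingertips, 30 mm apart, until it dropped into the recess. I then swung the keeper round by its red pin with the closed fingers.

**Last checks:**
- **Bearing:** the top view shows it centred in the recess and the side view shows it level. Pressing on it, I met contact at 29.3 mm, against 29 mm expected when home.
- **Keeper:** the pin measured 0.04 rad from closed at 41 mm radius (42 mm expected). Resistance had risen to about 10 N at the predicted stop.
- **Surroundings:** the pinion sits at the same place in the top view, and the arm was clear of everything. I did not measure the tape, spanner and screwdriver again, but nothing came near them.

**Checks that disagreed:**
- **Tilt reading:** the wrist-camera overlay first made the bearing look tilted, because it counted the recess chamfer as part of the bearing.
- **Side-camera pin reading:** it gave −0.27 rad, but it rested on only two pixels, so I discarded it.
- **Force spike:** there was a brief 13 N while pushing the pin. I did not trace its cause.

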